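# Drag the fastener tray onto the bench mat

## Robot

A 6-joint arm with a two-finger parallel gripper is mounted at the origin on the work surface. World frame = base frame: x ahead of the robot, y to its left, z up, the work surface at z = 0. Lengths are in mm, angles in rad, forces in N, time in s.
With the tool pointing down it reaches from about 250 to 800 mm from the base axis. Payload 8.5 kg.
Tool frame: the origin (TCP) lies on the centre line of the jaws, within the pads' length; the fingertips stand 25 mm ahead of it and the grasp point (between the pads) lies 6 mm ahead of it; z points along the fingers, y is the line along which they close (so a half turn about z gives the same grasp; the last joint's range is limited). The gripper opens to 85 mm and grips with 20 to 120 N. Pads are 22 mm wide; open, the fingers measure 114 mm over their backs; the gripper's body (76 mm by 85 mm) begins 54 mm behind the grasp point. The pads swing forward as they close: fully open they stand 13 mm farther back than shut.
Start: joints at [1.337, 0.238, -0.013, 1.319, 0, 1.571], TCP at [121.617, 510.673, 217.876] pointing down, gripper open.
Joint ranges: [-2.66, 2.66], [-1.03, 1.9], [-1.14, 1.46], [-1.82, 2.27], [-1.45, 1.34], [-3.14, 3.14]. Speed limits (rad/s): [2.22, 2.22, 2.79, 3.14, 3.14, 3.14].

## Interface

Orientations are given as [roll, pitch, yaw] about the fixed x, y, z axes, in that order (R = Rz(yaw) Ry(pitch) Rx(roll)).
In Python, from rig import readout, cams, ticket gives the robot as it stands.
- The arm moves only by the tool apply_moves, never from a script. Its argument "increments" is a list of rows, each a list of 7 numbers: the shift along the tool's x, y, z as a fraction of full scale, then the turn, a rotation vector about the tool's x, y, z as a fraction of full scale, then the closure in counts, from 0 (fully open) to 255 (shut). In form: [[tx, ty, tz, rx, ry, rz, claw], ...]. A call has 1 to 8 rows; each row is the pose to reach, as a shift and turn from the pose commanded when the call began, along the tool's axes at that moment; what a row does not reach only later rows make up. Full scale, the value 1, is 40 cm for a shift and 120 degrees for a turn. A row lasts 1/10 s, in which the tool goes at most 50 mm and 8.59 degrees, less where a joint would pass 70% of its speed; a pose out of reach is approached as far as the arm can. A call with a number of a shift or a turn outside -1 to 1 is refused whole. A call with a gripper value outside its range is refused whole. The fingers move at their own pace and stop on an object; "squeeze" is the grip in N (left out, the last holds). Time passes only in rows, so rows that repeat a pose let the fingers close. It gives the time, the measured TCP pose, the force, the opening and the grip force at its end, in the units of the state.
- readout.get_obs(): the state, without advancing time (a new reading comes with each control period).
- cams.get_image(name): name is "scene" or "side" or "wrist"; returns (picture, depth): 420x560x3 uint8, blue, green, red; 420x560 float32, mm along the optical axis (not along the pixel's ray), 0 where there is no reading.
- cams.get_calibration(name): a dict with "fx", "fy", "cx", "cy" (pixels), "xyz" and "orientation" of the camera in the world. Camera axes: x right, y up, looking along -z (the intrinsics and any distortion apply to the point x, -y, -z); pixel columns grow to the right and rows downward; lengths in mm; the calibration is good to about 2 mm. A picture is of the moment at which its call begins: read the wrist's pose just before it. get_calibration takes no time and is no camera call; for the wrist camera it gives the pose at the moment of the call.
- ticket.hand_in(): hands the job in; it is judged then, once.
The state is a dict: "t": time; "qpos": joint angles; "joint_vel": joint speeds; "joint_torque": joint torques, N m; "tool_pos": TCP position; "tcp_rot": TCP orientation; "ft_force": force on the tool from outside, world axes, zero at the start; "torque": the same for the moment, N m; "opening": finger opening in mm; "gripper_force": force on a finger pad.
Only numpy, scipy, OpenCV 4.12 (cv2) and the standard library are available. Lean on these libraries where they do the work, as an engineer would, in place of code of your own. Each camera call takes 0.05 s, during which the arm holds its last target. There are 200 camera calls.

## Task

On the garage bench stand three open steel containers in a row behind the black rubber mat. Hook your fingertips behind the far rim of the shallow tray with three compartments and drag it towards you along the bench, without lifting it, until it stands wholly on the mat and roughly square to it, then let go. Leave the plain tray and the deep tote where they are.

Things in the scene. Friction and masses are not known exactly. Their poses are not given: they have to be found in the camera images.
- parts_tray: tray to drag: open bare-steel tray 110 (x) by 140 (y) by 35 mm high over its rim, two inner walls along x make three compartments, a loose metal part in each; 0.55 to 0.8 kg. Walls 3 mm; rim 4 mm thick juts out 6 mm all round. Origin: centre of underside, on the bench; x points away from robot (within 10 deg), far rim edge 55 mm along +x, 60 mm of bench free behind it. Its place in the row varies.
- work_mat: black rubber mat, 150 (x) by 780 (y) mm, fixed, let in flush with the bench top: no step to climb. Origin: its centre; its x points away from the robot (within 6 degrees), its long axis is y. The tray, when square to it, is wholly on it within 20 mm either side of its long centre line.
- plain_tray: bystander: steel tray of the same size and rim as the parts tray but without inner walls, a paper tape roll lying in it. Origin: centre of its underside. To be left in place.
- deep_tote: bystander: steel tote, 110 by 140 by 65 mm high over the same kind of rim, no inner walls, a nut lying in it. Origin: centre of its underside. To be left in place. The containers in the row stand 160 to 280 mm apart, centre to centre.

How it is judged:
By the outcome, as a careful person would: the job done as asked, in the order asked, and still so for the second after the job is handed in, with the robot touching nothing.
It also fails if it takes over 29 s, if anything falls off the work surface, if the arm or the gripper's body presses on something with over 40 N, if the wrist force passes 120 N, or if a joint passes its speed limit or range.

## Working session

There is one attempt and no reset: what is moved stays moved. The work goes in short steps, Python scripts to look and compute and a tool call to move; the robot and the scene stay as the last step left them, time stands still between calls to the robot, and variables do not carry over. Pictures are saved under pics/ and viewed, at most 10 in all, crops included, and the job is handed in when it is done.

Besides the shell and the picture viewer there is one more tool, called as a command line: name --pt "numbers of a row" for each row, then --argument value for the rest. apply_moves: Moves the arm, as the interface text tells. Its arguments: {"type":"object","properties":{"increments":{"type":"array"},"squeeze":{"type":"number"}},"required":["increments"]}

```bash
mkdir -p pics; cat > h.py <<'E'
import numpy as np,cv2
from scipy.spatial.transform import Rotation as R
from rig import readout,cams,ticket
def cloud(n):
    c=cams.get_calibration(n); im,d=cams.get_image(n)
    v,u=np.mgrid[:420,:560]
    p=np.stack([(u-c['cx'])/c['fx']*d,-(v-c['cy'])/c['fy']*d,-d],-1)
    o=np.array(c['orientation'])
    W=p@R.from_euler('xyz',o).as_matrix().T+np.array(c['xyz'])
    W[d==0]=np.nan
    return im,W,c
E
python3 - <<'E'
from h import *
o=readout.get_obs();print(o)
a=[]
for n in('scene','side'):
    im,W,c=cloud(n);print(c);cv2.imwrite(f'pics/{n}.png',im);np.save(n+'.npy',W)
    print(np.round(W[60:420:60,40:560:80]).tolist())
E
```

```text
{'t': 0.0, 'qpos': array([ 1.33696559e+00,  2.38789487e-01, -1.42640981e-02,  1.31919137e+00,
       -8.87145111e-06,  1.57079891e+00]), 'joint_vel': array([ 0.00247007, -0.00055947, -0.00143083, -0.00091397, -0.00190602,
       -0.00146831]), 'joint_torque': array([-2.61143814e-04, -5.38777006e+01,  3.46445632e+01,  1.82627176e-02,
        4.48520666e-05,  8.71658244e-06]), 'tool_pos': array([121.54715679, 510.28749747, 217.26923602]), 'tcp_rot': array([-3.14014402e+00,  8.87518226e-06,  2.90775935e+00]), 'ft_force': array([-0.31616039, -0.58254609, -0.51950792]), 'torque': array([0.04600195, 0.01276164, 0.00071646]), 'gripper_force': 0.0, 'opening': 85.3450229767842}
{'fx': 515.7638273537292, 'fy': 515.7638273537292, 'cx': 277.4914910942999, 'cy': 221.13349424392698, 'xyz': array([1095.57174115,  -38.50180059,  624.01267258]), 'orientation': array([ 0.78827359, -0.02018079,  1.54426531])}
[[[-95.0, -577.0, 1.0], [-101.0, -384.0, -1.0], [-99.0, -187.0, 1.0], [75.0, 5.0, 93.0], [-102.0, 213.0, 2.0], [-109.0, 419.0, -0.0], [-112.0, 626.0, -0.0]], [[164.0, -501.0, 0.0], [164.0, -334.0,
[... 1210 characters left out ...]
00.0, 21.0], [787.0, 406.0, 4.0], [1861.0, 1891.0, -750.0], [2339.0, 1801.0, -742.0]], [[84.0, 240.0, 2.0], [240.0, 216.0, 2.0], [396.0, 195.0, 1.0], [551.0, 168.0, 3.0], [705.0, 143.0, 4.0], [862.0, 124.0, 1.0], [1949.0, 1172.0, -752.0]], [[130.0, 45.0, 3.0], [260.0, 27.0, 1.0], [391.0, 7.0, 2.0], [520.0, -13.0, 3.0], [637.0, -63.0, 29.0], [781.0, -50.0, 1.0], [910.0, -69.0, 1.0]], [[162.0, -91.0, -0.0], [275.0, -110.0, 2.0], [387.0, -126.0, 1.0], [499.0, -143.0, 1.0], [602.0, -178.0, 22.0], [723.0, -174.0, -1.0], [835.0, -190.0, -1.0]], [[188.0, -198.0, 2.0], [286.0, -212.0, 1.0], [384.0, -227.0, 1.0], [482.0, -242.0, 3.0], [580.0, -256.0, 3.0], [678.0, -269.0, 0.0], [776.0, -284.0, 1.0]]]
```

View pics/scene.png

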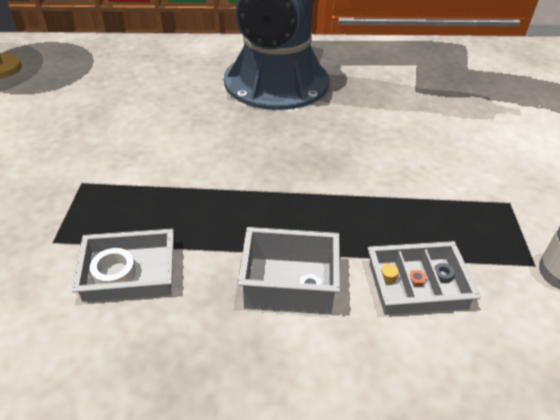

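View pics/side.png

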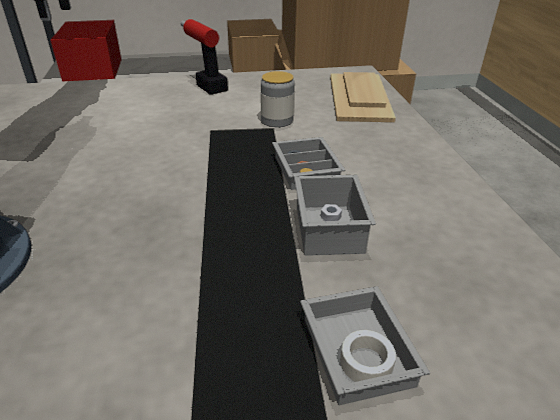

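The scene view shows the parts tray at right, about px (422,277). The tote is in the middle at (290,268) and the plain tray at left at (125,265), with the black mat behind them. Next I'll measure the tray and mat poses.

```bash
python3 - <<'E'
from h import *
im=cv2.imread('pics/scene.png');W=np.load('scene.npy')
def box(m):
    P=W[m];P=P[~np.isnan(P).any(1)]
    r=cv2.minAreaRect(P[:,:2].astype(np.float32));return r,np.round(cv2.boxPoints(r)).tolist()
ok=np.isfinite(W[...,2])
top=ok&(W[...,2]>26)&(W[...,2]<80)&(W[...,0]>450)
n,l,s,_=cv2.connectedComponentsWithStats(top.astype(np.uint8))
for i in range(1,n):
    if s[i,4]>200: print(s[i],box(l==i),np.nanpercentile(W[l==i][:,2],[50,95]))
m=(im.max(2)<45)&ok&(abs(W[...,2])<12)
n,l,s,_=cv2.connectedComponentsWithStats(m.astype(np.uint8));i=1+s[1:,4].argmax()
print('mat',box(l==i))
T=R.from_euler('xyz',readout.get_obs()['tcp_rot']).as_matrix();print(T.round(3))
E
```

```text
[  72  229  101   64 1910] (((580.8628540039062, -242.08377075195312), (113.3402099609375, 140.6239471435547), 5.2169365882873535), [[518.0, -177.0], [531.0, -317.0], [644.0, -307.0], [631.0, -167.0]]) [34.32188429 36.18975154]
[ 238  228  102   77 4311] (((607.1713256835938, 4.451316833496094), (140.15545654296875, 112.92961120605469), 84.44721984863281), [[544.0, -60.0], [657.0, -71.0], [670.0, 69.0], [558.0, 80.0]]) [53.16012268 65.73665658]
[544 230  16  46 483] (((588.6456298828125, 404.3486022949219), (11.15146255493164, 53.96896743774414), 89.01837921142578), [[562.0, 399.0], [616.0, 398.0], [616.0, 409.0], [562.0, 410.0]]) [46.81863212 74.62267967]
[ 368  242  113   64 2248] (((609.794921875, 200.84048461914062), (112.19741821289062, 141.12838745117188), 4.2413153648376465), [[549.0, 267.0], [559.0, 126.0], [671.0, 135.0], [661.0, 275.0]]) [33.87281115 35.94157061]
[ 90 249  44  33 555] (((585.8614501953125, -262.40875244140625), (63.05597686767578, 62.99653625488281), 40.390289306640625), [[541.0, -259.0], [582.0, -307.0], [630.0, -266.0], [589.0, -218.0]]) [27.64925139 29.26866854]
mat (((486.910400390625, 230.5016632080078), (348.3096923828125, 143.97288513183594), 85.85003662109375), [[403.0, 62.0], [546.0, 52.0], [571.0, 399.0], [428.0, 409.0]])
[[-0.973  0.232 -0.   ]
 [ 0.232  0.973 -0.001]
 [-0.    -0.001 -1.   ]]
```

```bash
python3 - <<'E'
from h import *
im=cv2.imread('pics/scene.png');W=np.load('scene.npy')
m=(im.max(2)<45)&(abs(W[...,2])<12)&(W[...,0]>300)
P=W[m]
for y in range(-360,420,40):
    q=P[abs(P[:,1]-y)<6,0]
    if len(q)>10: print(y,np.percentile(q,[1,99]).round())
E
```

```text
-360 [377. 513.]
-320 [379. 491.]
-280 [381. 489.]
-240 [383. 483.]
-200 [389. 479.]
-160 [390. 528.]
-120 [395. 529.]
-80 [397. 533.]
-40 [399. 474.]
0 [403. 481.]
40 [403. 486.]
80 [411. 489.]
120 [411. 546.]
160 [414. 519.]
200 [416. 518.]
240 [419. 515.]
280 [423. 510.]
320 [424. 559.]
360 [428. 564.]
400 [432. 567.]
```

apply_moves --pt "-0.1 -0.025 0 0 0 -0.02 0" --pt "-0.2 -0.05 0 0 0 -0.04 0" --pt "-0.3 -0.075 0 0 0 -0.06 0" --pt "-0.4 -0.1 0 0 0 -0.09 0" --pt "-0.5 -0.125 0 0 0 -0.11 0" --pt "-0.6 -0.15 0 0 0 -0.13 0" --pt "-0.7 -0.175 0 0 0 -0.147 0" --pt "-0.8 -0.2 0 0 0 -0.147 0"

```text
t: 0.9
tool_pos: [415.6, 357.6, 217.6]
tcp_rot: [-3.141, -0.0, -3.066]
ft_force: [-0.4, 0.8, -0.9]
opening: 85.2
gripper_force: 0.0
```

apply_moves --pt "-0.1 -0.06 0 0 0 0 0" --pt "-0.2 -0.13 0 0 0 0 0" --pt "-0.3 -0.19 0 0 0 0 0" --pt "-0.4 -0.25 0 0 0 0 0" --pt "-0.5 -0.32 0.04 0 0 0 0" --pt "-0.6 -0.38 0.1 0 0 0 0" --pt "-0.67 -0.43 0.15 0 0 0 0" --pt "-0.675 -0.43 0.15 0 0 0 0"

```text
t: 1.7
tool_pos: [697.9, 203.3, 152.2]
tcp_rot: [-3.139, -0.006, -3.071]
ft_force: [-0.9, 0.8, -1.1]
opening: 85.5
gripper_force: 0.0
```

```bash
python3 - <<'E'
from h import *
o=readout.get_obs();print(o['tool_pos'],o['tcp_rot'],o['qpos'])
im,W,c=cloud('wrist');print(c['xyz']);cv2.imwrite('pics/w1.png',im);np.save('w1.npy',W)
top=(W[...,2]>27)&(W[...,2]<42)&(W[...,1]>90)&(W[...,1]<320)&(W[...,0]>500)&(W[...,0]<690)
n,l,s,_=cv2.connectedComponentsWithStats(top.astype(np.uint8));i=1+s[1:,4].argmax()
r=cv2.minAreaRect(W[l==i][:,:2].astype(np.float32));print(s[i],r,cv2.boxPoints(r).round())
im2,_,_=cloud('scene');cv2.imwrite('pics/s2.png',im2)
E
```

```text
[697.94796628 203.32649294 152.1908155 ] [-3.13925745 -0.00588689 -3.07146037] [ 2.83929977e-01  6.26703097e-01  4.43640899e-01  1.39398245e+00
 -1.03300457e-03  2.13794049e-01]
[631.76230037 199.14988416 309.97263083]
[ 188   16  187  149 9242] ((609.7334594726562, 201.01596069335938), (110.45075988769531, 140.37435913085938), 4.428373336791992) [[549. 267.]
 [560. 127.]
 [670. 135.]
 [659. 275.]]
```

View pics/w1.png

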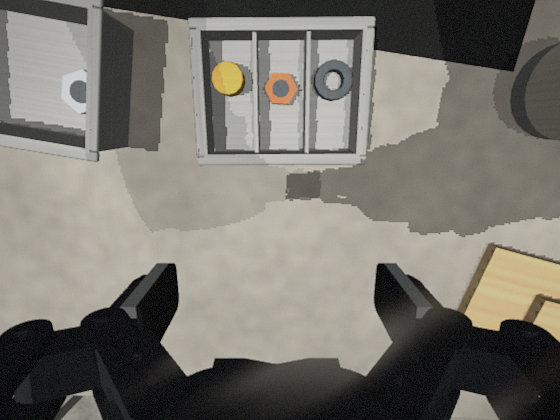

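The wrist view shows the tray at px (282,90) with its far rim at row 158. Bench is free behind the rim, and both open fingers are at rows 265-330. A wooden board sits at lower right, (470,300). I'll check its clearance and the finger tip height.

```bash
python3 - <<'E'
from h import *
W=np.load('w1.npy');im=cv2.imread('pics/w1.png')
for v,u in [(246,492),(250,500),(320,470),(360,540),(300,540),(310,550),(268,170),(268,384),(300,172),(300,380),(300,160),(300,400)]: print(v,u,W[v,u].round())
for u in (160,172,380,395): print(u,[tuple(W[v,u].round().astype(int)) for v in range(255,330,12) if np.isfinite(W[v,u]).all()])
m=(im.max(2)<45)&(abs(W[...,2])<8); P=W[m]
for y in range(100,340,20):
    q=P[abs(P[:,1]-y)<5,0]
    if len(q)>10: print(y,np.percentile(q,[1,99]).round())
E
```

```text
246 492 [733. 416.   9.]
250 500 [735. 422.  13.]
320 470 [682. 258. 227.]
360 540 [683. 267. 242.]
300 540 [781. 468.  21.]
310 550 [789. 477.  25.]
268 170 [691. 160. 187.]
268 384 [684. 246. 189.]
300 172 [706. 161. 187.]
300 380 [699. 247. 188.]
300 160 [698. 160. 200.]
300 400 [687. 246. 209.]
160 [(np.int64(768), np.int64(91), np.int64(2)), (np.int64(690), np.int64(157), np.int64(190)), (np.int64(690), np.int64(160), np.int64(199)), (np.int64(694), np.int64(161), np.int64(201)), (np.int64(699), np.int64(161), np.int64(201)), (np.int64(703), np.int64(161), np.int64(202)), (np.int64(708), np.int64(161), np.int64(203))]
172 [(np.int64(768), np.int64(103), np.int64(0)), (np.int64(692), np.int64(160), np.int64(184)), (np.int64(697), np.int64(160), np.int64(186)), (np.int64(701), np.int64(161), np.int64(189)), (np.int64(706), np.int64(161), np.int64(188)), (np.int64(711), np.int64(161), np.int64(190)), (np.int64(851), np.int64(102), np.int64(0))]
380 [(np.int64(752), np.int64(312), np.int64(2)), (np.int64(686), np.int64(245), np.int64(185)), (np.int64(690), np.int64(245), np.int64(188)), (np.int64(695), np.int64(246), np.int64(188)), (np.int64(700), np.int64(247), np.int64(189)), (np.int64(704), np.int64(247), np.int64(191)), (np.int64(834), np.int64(324), np.int64(2))]
395 [(np.int64(684), np.int64(250), np.int64(189)), (np.int64(685), np.int64(247), np.int64(197)), (np.int64(687), np.int64(245), np.int64(204)), (np.int64(691), np.int64(246), np.int64(204)), (np.int64(695), np.int64(246), np.int64(206)), (np.int64(699), np.int64(246), np.int64(207))]
100 [540. 552.]
120 [539. 553.]
140 [537. 550.]
160 [536. 548.]
180 [534. 547.]
200 [533. 545.]
220 [532. 544.]
240 [531. 543.]
260 [529. 541.]
280 [528. 565.]
300 [527. 566.]
320 [525. 567.]
```

```bash
python3 - <<'E'
from h import *
c=cams.get_calibration('wrist');o=readout.get_obs();print(o['tool_pos'],c)
Rm=R.from_euler('xyz',c['orientation']).as_matrix()
for p in [(687,160,140),(687,160,152),(687,160,180),(687,246,140),(687,246,180),(665,205,35)]:
    q=Rm.T@(np.array(p)-c['xyz']);print(p,c['cx']+c['fx']*q[0]/-q[2],c['cy']-c['fy']*q[1]/-q[2])
W=np.load('w1.npy')
m=(W[...,2]>90)&(W[...,2]<260)
for y0,y1 in((100,205),(205,300)):
    P=W[m&(W[...,1]>y0)&(W[...,1]<y1)];print(np.percentile(P[:,2],[0,1,3,10]),P[P[:,2].argmin()])
im,S,cs=cloud('side');cv2.imwrite('pics/side2.png',im[60:260,200:480].repeat(2,0).repeat(2,1))
E
```

```text
[696.38226544 206.21323987 155.95827248] {'fx': 329.3718415444347, 'fy': 329.3718415444347, 'cx': 275.90424703189393, 'cy': 211.83570886558456, 'xyz': array([629.75149106, 201.55647667, 313.52277822]), 'orientation': array([-2.66493630e-01,  2.28798805e-04,  1.64233614e+00])}
(687, 160, 140) 193.4039926059042 223.65848618258624
(687, 160, 152) 187.7835624613794 230.58288342307077
(687, 160, 180) 171.13222892882771 251.09740722255418
(687, 246, 140) 348.2934764340999 234.22265847251924
(687, 246, 180) 367.5804380199028 264.1758354214452
(665, 205, 35) 277.06400093357917 165.4010601318724
[179.1293291  186.09790555 192.96817276 210.58422289] [703.63329571 160.4136142  179.1293291 ]
[179.42447708 185.9823954  192.58439534 209.85791374] [692.18939149 246.0627402  179.42447708]
```

View pics/side2.png

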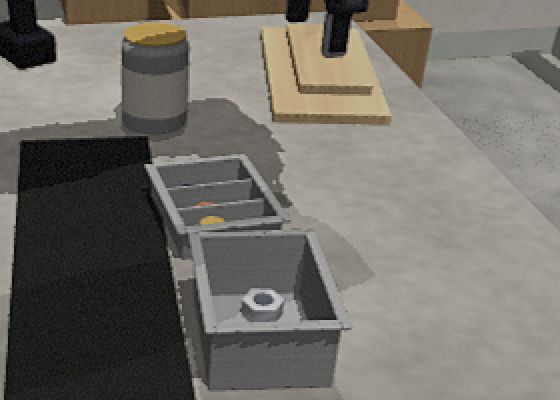

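```bash
python3 - <<'E'
from h import *
o=readout.get_obs();print(o['tool_pos'],o['t'])
im,S,cs=cloud('side')
m=(S[...,2]>90)&(S[...,2]<300)&(abs(S[...,0]-697)<60)&(abs(S[...,1]-205)<90)
for y0,y1 in((110,205),(205,300)):
    k=m&(S[...,1]>y0)&(S[...,1]<y1);P=S[k];print(len(P),np.percentile(P[:,2],[0,1,5,20]).round(),P[P[:,2]<np.percentile(P[:,2],4)].mean(0).round())
im,S,cs=cloud('scene')
m=(S[...,2]>90)&(S[...,2]<300)&(abs(S[...,0]-697)<60)&(abs(S[...,1]-205)<90)
for y0,y1 in((110,205),(205,300)):
    k=m&(S[...,1]>y0)&(S[...,1]<y1);P=S[k];print(len(P),np.percentile(P[:,2],[0,1,5,20]).round(),P[P[:,2]<np.percentile(P[:,2],4)].mean(0).round())
E
```

```text
[696.05595392 207.13583976 157.35054955] 1.85
1591 [185. 187. 198. 232.] [698. 157. 191.]
758 [185. 187. 192. 209.] [693. 250. 188.]
3595 [184. 192. 205. 238.] [706. 158. 196.]
2566 [183. 187. 196. 222.] [695. 252. 190.]
```

apply_moves --pt "0 0 0.08 0 0 0 0" --pt "0 0 0.16 0 0 0 0" --pt "0 0 0.23 0 0 0 0" --pt "0 0 0.26 0 0 0 0" --pt "0 0 0.265 0 0 0 0" --pt "0 0 0.265 0 0 0 0"

```text
t: 2.55
tool_pos: [696.7, 207.8, 53.4]
tcp_rot: [3.141, 0.002, -3.067]
ft_force: [-0.9, 0.7, -0.1]
opening: 85.4
gripper_force: 0.0
```

```bash
python3 - <<'E'
from h import *
o=readout.get_obs();print(o['tool_pos'],o['tcp_rot'],o['t'])
for n in('wrist','side','scene'):
    im,S,cs=cloud(n)
    if n!='scene': cv2.imwrite(f'pics/{n}3.png',im)
    m=(S[...,2]>20)&(S[...,2]<200)&(abs(S[...,0]-707)<35)&(abs(S[...,1]-207)<70)
    for y0,y1 in((110,205),(205,300)):
        k=m&(S[...,1]>y0)&(S[...,1]<y1);P=S[k];Q=P[P[:,2]<np.percentile(P[:,2],4)]
        print(n,len(P),np.percentile(P[:,2],[0,1,5,20]).round(),Q.mean(0).round(),Q[:,0].min(),Q[:,0].max())
E
```

```text
[696.68713333 207.83209951  53.37317369] [ 3.14131524e+00  1.54066467e-03 -3.06680834e+00] 2.55
wrist 23779 [ 81.  87. 100. 132.] [697. 163.  91.] 688.3038085805063 711.3464019391458
wrist 25226 [ 81.  88. 101. 132.] [690. 252.  91.] 681.4044556809503 704.7115541789867
side 1159 [ 81.  85.  95. 128.] [698. 158.  87.] 689.3877381234893 711.4634059175162
side 546 [ 82.  83.  87. 103.] [693. 251.  84.] 684.0916847058122 703.139831322033
scene 2411 [ 80.  89. 101. 135.] [708. 158.  91.] 694.1057601130315 712.6817207839681
scene 1750 [ 80.  83.  92. 118.] [696. 251.  86.] 682.2161490935653 705.4337463047523
```

View pics/side3.png

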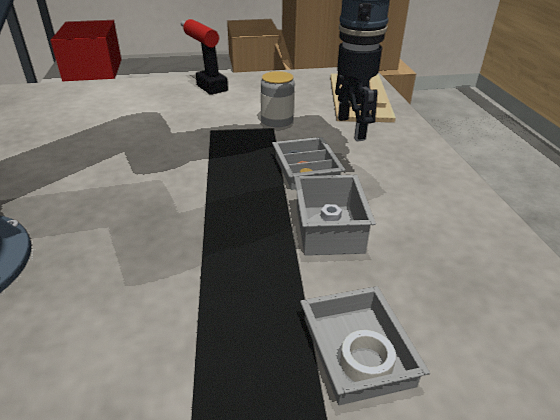

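The side view shows the open fingers behind the parts tray with tips near px (362,137). All three cameras put the tips about 28 mm behind the reported TCP, which contradicts the stated 25 mm ahead. I trust the images, so I'll descend in stages and watch the force.

apply_moves --pt "0 0 0.06 0 0 0 0" --pt "0 0 0.1 0 0 0 0" --pt "0 0 0.12 0 0 0 0" --pt "0 0 0.135 0 0 0 0" --pt "0 0 0.135 0 0 0 0"

```text
t: 3.2
tool_pos: [696.4, 207.1, -2.1]
tcp_rot: [-3.141, -0.0, -3.068]
ft_force: [-0.1, 1.1, 0.4]
opening: 85.3
gripper_force: 0.0
```

```bash
python3 - <<'E'
from h import *
o=readout.get_obs();print(o['tool_pos'],o['tcp_rot'],o['t'],o['ft_force'])
for n in('wrist','side'):
    im,S,cs=cloud(n);cv2.imwrite(f'pics/{n}4.png',im)
    m=(S[...,2]>10)&(S[...,2]<150)&(abs(S[...,0]-707)<32)&(abs(S[...,1]-207)<70)
    for y0,y1 in((110,205),(205,300)):
        k=m&(S[...,1]>y0)&(S[...,1]<y1);P=S[k];Q=P[P[:,2]<np.percentile(P[:,2],4)]
        print(n,len(P),np.percentile(P[:,2],[0,1,5,20]).round(),Q.mean(0).round(),Q[:,0].min(),Q[:,0].max())
E
```

```text
[696.39882291 207.11148293  -2.13708657] [-3.14145303e+00 -1.57336692e-04 -3.06755780e+00] 3.2 [-0.06629191  1.06342665  0.39562343]
wrist 23832 [25. 32. 45. 76.] [696. 162.  35.] 687.8009921307894 710.6563194202428
wrist 25093 [25. 32. 45. 77.] [690. 251.  36.] 681.3423618535103 704.4379976707443
side 1089 [26. 29. 39. 77.] [698. 157.  32.] 689.167684503468 711.0368461547139
side 455 [27. 28. 32. 46.] [695. 250.  29.] 685.6247793681439 703.5003987879417
```

View pics/wrist4.png

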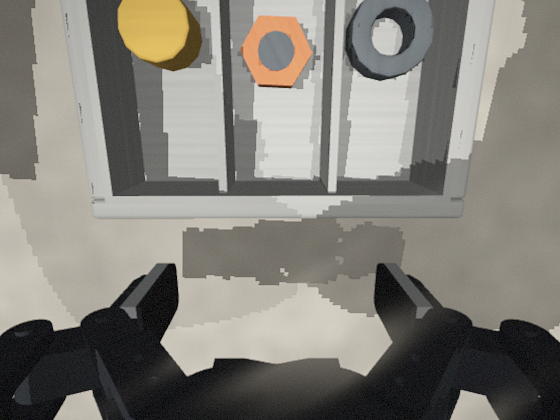

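The wrist view shows both fingertips behind the far rim (rim at row 208, fingers at rows 265-330), square to it and clear of everything. I'll lower the last 13 mm and start the pull slowly.

apply_moves --pt "0 0 0.02 0 0 0 0" --pt "0 0 0.032 0 0 0 0" --pt "0.02 0 0.032 0 0 0 0" --pt "0.035 0 0.032 0 0 0 0" --pt "0.045 0 0.032 0 0 0 0" --pt "0.055 0 0.032 0 0 0 0" --pt "0.065 0 0.032 0 0 0 0" --pt "0.08 0 0.032 0 0 0 0"

```text
t: 4.1
tool_pos: [664.9, 204.9, -14.5]
tcp_rot: [3.141, 0.002, -3.068]
ft_force: [2.7, 1.0, -0.1]
opening: 85.5
gripper_force: 1.5
```

apply_moves --pt "0.017 0.001 0 0 0 0.004 0" --pt "0.034 0.002 0 0 0 0.008 0" --pt "0.051 0.003 0 0 0 0.012 0" --pt "0.068 0.005 0 0 0 0.017 0" --pt "0.085 0.006 0 0 0 0.021 0" --pt "0.102 0.007 0 0 0 0.026 0" --pt "0.119 0.008 0 0 0 0.03 0" --pt "0.136 0.01 0 0 0 0.035 0"

```text
t: 4.9
tool_pos: [609.5, 204.7, -14.8]
tcp_rot: [-3.141, 0.0, 3.142]
ft_force: [3.0, -0.2, 2.6]
opening: 85.6
gripper_force: 2.0
```

```bash
cat >> h.py <<'E'
def look(pic):
    o=readout.get_obs();print(o['tool_pos'],o['tcp_rot'],o['t'],o['ft_force'])
    im,W,c=cloud('wrist');cv2.imwrite(pic,im)
    top=(W[...,2]>29)&(W[...,2]<40)&(W[...,1]>110)&(W[...,1]<320)&(W[...,0]>380)&(W[...,0]<690)
    n,l,s,_=cv2.connectedComponentsWithStats(top.astype(np.uint8));i=1+s[1:,4].argmax()
    r=cv2.minAreaRect(W[l==i][:,:2].astype(np.float32));print(s[i],r,cv2.boxPoints(r).round().tolist())
    P=W[l==i]
    for y in range(130,290,20):
        q=P[abs(P[:,1]-y)<4,0]
        if len(q)>5: print(y,q.max().round())
E
python3 -c "
from h import *
look('pics/w5.png')"
```

```text
[609.48013645 204.73044905 -14.78619565] [-3.14147019e+00  3.09596338e-04  3.14158529e+00] 4.9 [ 2.99292973 -0.19716226  2.56337874]
[   33     0   488   342 38337] ((563.8153076171875, 204.91110229492188), (141.12245178222656, 113.79701232910156), 89.98818969726562) [[507.0, 134.0], [621.0, 134.0], [621.0, 275.0], [507.0, 275.0]]
150 603.0
170 598.0
190 598.0
210 598.0
230 598.0
250 621.0
270 598.0
```

apply_moves --pt "0.02 0 0 0 0 0.005 0" --pt "0.04 0 0 0 0 0.01 0" --pt "0.06 0 0 0 0 0.015 0" --pt "0.08 0 0 0 0 0.02 0" --pt "0.1 0 0 0 0 0.025 0" --pt "0.12 0 0 0 0 0.03 0" --pt "0.134 0 0 0 0 0.034 0" --pt "0.134 0 0 0 0 0.034 0"

```text
t: 5.75
tool_pos: [554.8, 204.6, -15.1]
tcp_rot: [-3.141, -0.002, 3.071]
ft_force: [0.0, 0.6, -0.2]
opening: 85.4
gripper_force: 0.0
```

```bash
python3 -c "
from h import *
look('pics/w6.png')
im,_,_=cloud('scene');cv2.imwrite('pics/s6.png',im)"
```

```text
[554.80552208 204.60668081 -15.0686274 ] [-3.14113301e+00 -1.61217608e-03  3.07109952e+00] 5.75 [ 0.00151379  0.55023579 -0.16189215]
[   34     0   488   342 38537] ((509.30157470703125, 208.3397216796875), (141.09896850585938, 113.63098907470703), 85.93653869628906) [[448.0, 142.0], [561.0, 134.0], [571.0, 275.0], [458.0, 283.0]]
150 545.0
170 540.0
190 542.0
210 543.0
230 545.0
250 569.0
270 548.0
```

View pics/s6.png

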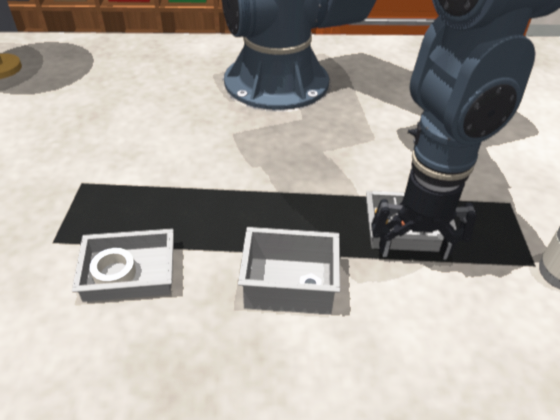

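The scene view shows the tray lying on the mat at about px (410,222), square to it, with the other two containers where they were. Now I'll back off and lift away.

apply_moves --pt "-0.03 0 0 0 0 0 0" --pt "-0.07 0 0 0 0 0 0" --pt "-0.1 0 0 0 0 0 0" --pt "-0.1 0 -0.08 0 0 0 0" --pt "-0.1 0 -0.18 0 0 0 0" --pt "-0.1 0 -0.3 0 0 0 0" --pt "-0.1 0 -0.4 0 0 0 0" --pt "-0.1 0 -0.45 0 0 0 0"

```text
t: 6.65
tool_pos: [598.5, 202.2, 169.3]
tcp_rot: [3.14, 0.005, 3.071]
ft_force: [0.5, -0.3, -1.0]
opening: 85.5
gripper_force: 0.0
```

```bash
python3 - <<'E'
from h import *
look('pics/w7.png')
im=cv2.imread('pics/w7.png');_,W,_=cloud('wrist')
m=(im.max(2)<45)&(abs(W[...,2])<8);P=W[m]
for y in (100,110,120,290,300,320):
    q=P[abs(P[:,1]-y)<4,0]
    if len(q)>10: print('mat',y,np.percentile(q,[1,99]).round())
E
```

```text
[598.45718009 202.202241   169.30400832] [3.13964721 0.00482575 3.07097069] 6.65 [ 0.49524231 -0.30981145 -0.99970764]
[ 186    0  179  135 6444] ((492.11236572265625, 209.38601684570312), (140.63015747070312, 101.83248901367188), 85.88883209228516) [[436.0, 143.0], [538.0, 136.0], [548.0, 276.0], [446.0, 283.0]]
150 539.0
170 540.0
190 542.0
210 543.0
230 545.0
250 546.0
270 548.0
mat 100 [425. 552.]
mat 110 [425. 553.]
mat 120 [427. 554.]
mat 290 [440. 567.]
mat 300 [440. 568.]
mat 320 [445. 569.]
```

View pics/w7.png

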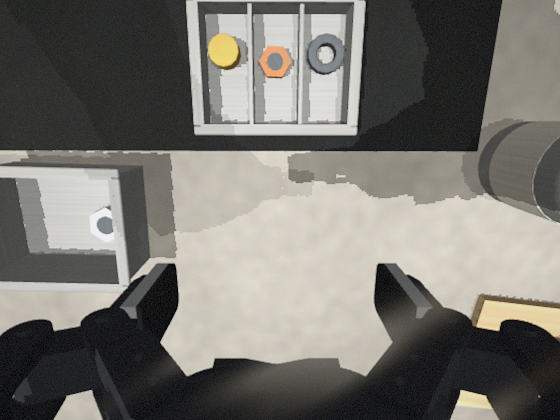

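The wrist view shows the tray at px (275,65) on the mat, parallel to its edge. Its far rim is at row 130 and the mat edge at row 150, which is about 19 mm of margin, and nothing is touching it.

```bash
python3 -c "
from rig import ticket
print(ticket.hand_in())"
```

```text
the job is handed in; nothing more can be done
None
```

The three-compartment tray was dragged by its far rim onto the mat, where it stands square and within a few millimetres of the mat's centre line; the arm is clear, the other two containers weren't touched, and the job was handed in at about 7 s.

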